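Pop the consumables box open

ROBOT

A 6-joint arm with a two-finger parallel gripper is mounted at the origin on a cart in front of the work surface, level with it; the furniture and walls round the work are solid. World frame = base frame: x ahead of the robot, y to its left, z up, the work surface at z = 0. Lengths are in m, angles in rad, forces in N, time in s.
With the tool pointing down it reaches from about 0.375 to 0.975 m from the base axis. Payload 3.8 kg.
Tool frame: the origin (TCP) lies midway between the tips of the shut fingers; the grasp point (between the pads) lies 19 mm behind it; x points along the fingers, z is the direction in which the jaws open and shut, and the axes are right-handed (so a half turn about x gives the same grasp; the last joint's range is limited). The gripper opens to 85 mm and grips with 20 to 120 N. Pads are 22 mm wide; open, the fingers measure 114 mm over their backs; the gripper's body (76 mm by 85 mm) begins 54 mm behind the grasp point. The pads swing forward as they close: fully open they stand 13 mm farther back than shut.
Start: joints at [1.185, 0.264, 1.604, -0, 1.274, -0.037], TCP at [0.231, 0.634, 0.201] pointing down, gripper open.
Joint ranges: [-2.63, 2.63], [-0.94, 2.18], [0.31, 2.57], [-1.31, 4.45], [0, 2.66], [-2.55, 2.55]. Speed limits (rad/s): [2.57, 2.57, 3.14, 3.14, 3.14, 3.14].

INTERFACE

Orientations are given as a rotation vector (axis times angle).
In Python, from workcell import * gives the robot as it stands. The module is installed in compiled form; this text tells all that it offers.
- The arm moves only by the tool carry_out, never from a script. Its arguments are lists of equal length, an entry for each row: "offset": the shift along the tool's x, y, z in cm, a list of three; "delta_rot": the turn, a rotation vector about the tool's x, y, z in degrees, a list of three. A call has exactly 5 rows; each row shifts and turns the commanded pose from where the row before left it, along the tool's axes as they then stand; what a row does not reach is not made up. A row lasts 1/12 s, in which the tool goes at most 41.7 mm and 7.16 degrees, less where a joint would pass 70% of its speed; a pose out of reach is approached as far as the arm can. A call is refused whole if a number of a shift passes 4.17 or a number of a turn 7.16, either way. A call with a gripper value outside its range is refused whole. "fingers" is the opening, from -1 (shut) to 1 (fully open), set as the call begins (left out, the last holds). The fingers move at their own pace and stop on an object; "newtons" is the grip in N (left out, the last holds). Time passes only in rows, so rows that do not move let the fingers close, or fill a call up. It gives the time, the measured TCP pose, the force and the opening at its end, in the units of the state.
- read_state(): the state, without advancing time (a new reading comes with each control period).
- read_camera(name): name is "scene" or "top"; returns (picture, depth): 480x640x3 uint8, red, green, blue; 480x640 float32, m along the optical axis (not along the pixel's ray), 0 where there is no reading.
- get_calibration(name): a dict with "fx", "fy", "cx", "cy" (pixels), "R" (3x3) and "t" (3): a world point X has camera coordinates R X + t. Camera axes: x right, y down, z forward; pixel columns grow to the right and rows downward; lengths in m; the calibration is good to about 2 mm. A picture is of the moment at which its call begins. get_calibration takes no time and is no camera call.
- finish_job(): hands the job in, once; it reports no verdict.
The state is a dict: "time": time; "q": joint angles; "joint_vel": joint speeds; "joint_torque": joint torques, N m; "tool_pos": TCP position; "tcp_rot": TCP orientation; "wrist_force": force on the tool from outside, world axes, zero at the start; "torque": the same for the moment, N m; "width": opening from 0.0 (shut) to 1.0 (fully open).
Only numpy, scipy, OpenCV 4.12 (cv2) and the standard library are available. Lean on these libraries where they do the work, as an engineer would, in place of code of your own. Each camera call takes 0.05 s, during which the arm holds its last target. There are 200 camera calls.

TASK

Open the consumables box with the yellow lid: with closed fingertips press once, gently, on the black dot of its lid, down to the stop, then draw back and let the lid spring up by itself; see that it stays open and do not touch it again. Do not grasp, lift or shove the box, and leave the box with the white lid shut and the nozzles and the clamping bolt where they stand.

Things in the scene. Friction and masses are not known exactly. Their poses are not given: they have to be found in the camera images.
- box_yellow: grey consumables box with a yellow hinged lid, standing on the tray: 127 x 100 mm over the lid, 68 mm high, lid shut. Loose, 0.9 kg, on rubber feet. Origin: centre of its underside, on the tray. x: from the lid's free edge (at -x) to its hinge (at +x); z up. The free edge lies 69 mm to -x of the origin, the hinge line 60 mm to +x and 62 mm up.
- box_yellow_dot (a point): centre of the top of the black rubber dot (26 mm across, 1.5 mm proud) on the yellow lid, on its mid-line, 104 mm from the hinge line and 24 mm from the free edge; about 69 mm above the tray while shut. It moves with the lid. Latch beneath it: about 3 N moves it, 4 mm down lets the latch go, firm stop at 6.5 mm.
- box_yellow_lid (a joint): hinge of the yellow lid, rad: 0 = shut and latched (it rests within 0.004 of 0), -0.062 = pressed down to its stop, 1.25 = wide open at its stop. A spring drives it open in about 1.6 s, damped. The lid swings up and back once the finger leaves, and follows a slow finger up; draw off upward and towards the free edge (box -x). Pressing the open lid shut latches it again.
- box_white: grey consumables box with a white hinged lid, standing on the tray: 127 x 100 mm over the lid, 68 mm high, lid shut. Loose, 0.9 kg, on rubber feet. Origin: centre of its underside, on the tray. x: from the lid's free edge (at -x) to its hinge (at +x); z up. The free edge lies 69 mm to -x of the origin, the hinge line 60 mm to +x and 62 mm up. To stay shut.
- box_white_lid (a joint): hinge of the white lid, rad: 0 = shut and latched (it rests within 0.004 of 0), -0.062 = pressed down to its stop, 1.25 = wide open at its stop. A spring drives it open in about 1.6 s, damped.
- nozzle_mid: copper gas nozzle standing upright between the boxes, 25 mm across, 58 mm high; origin at the centre of its foot; bystander
- nozzle_side: second copper gas nozzle of the same size, standing upright beside the boxes near an end of the tray; origin at the centre of its foot; bystander
- bolt_side: clamping bolt standing on its black ribbed head, 30 mm across, 56 mm high, steel shank up, beside the boxes near the other end of the tray; origin at the centre of its foot; bystander

How it is judged:
On the way, in this order (a step that is already met when the one before it is completed fails the run):
1. the fingertips, on the black dot (within 30 mm of its centre), press the yellow lid down until its latch lets go (at least 0.033 rad) (value of joint box_yellow_lid below -0.033 rad and horizontal distance between the grasp point and box_yellow_dot below 0.03 m and contact force between the fingers and box_yellow_lid above 0.5 N), for 0.02 s.
2. the yellow lid has swung wide open by itself and stays so for a second, touched by nothing (value of joint box_yellow_lid above 1.1 rad and contact force between each of the fingers, the arm and box_yellow_lid below 0.1 N), for 1 s.
At the end, for the whole second after the job is handed in: The yellow lid stands open (past 1.1 rad of 1.25) and still; the white lid is shut (within 0.02 rad); both boxes stand upright within 25 mm of where they were, and the two nozzles and the clamping bolt within 30 mm (value of joint box_yellow_lid above 1.1 rad and velocity of joint box_yellow_lid between -0.05 and 0.05 rad/s and value of joint box_white_lid between -0.02 and 0.02 rad and angle between each of box_yellow, box_white's own z axis and vertical below 0.05 rad and distance of each of box_yellow, box_white from where it was at the start of the episode below 0.025 m and distance of each of nozzle_mid, nozzle_side, bolt_side from where it was at the start of the episode below 0.03 m); the robot touches nothing.
It fails at once if the yellow lid is touched after it has sprung open (past 1.0 rad) (value of joint box_yellow_lid above 1 rad and contact force between any of the fingers, the arm and box_yellow_lid above 0.3 N).
It fails at once if the yellow lid is pressed with more than 45 N (contact force between any of the fingers, the arm and box_yellow_lid above 45 N).
It fails at once if the yellow box is shoved, lifted or tipped (distance of box_yellow from where it was at the start of the episode above 0.025 m or height (world z) of box_yellow above 0.015 m or angle between box_yellow's own z axis and vertical above 0.1 rad).
It fails at once if the box with the white lid is pressed, opened or moved (value of joint box_white_lid below -0.03 rad or value of joint box_white_lid above 0.05 rad or distance of box_white from where it was at the start of the episode above 0.025 m).
It fails at once if a nozzle or the clamping bolt is moved, lifted or knocked over (distance of any of nozzle_mid, nozzle_side, bolt_side from where it was at the start of the episode above 0.03 m or angle between any of nozzle_mid, nozzle_side, bolt_side's own z axis and vertical above 0.3 rad).
It also fails if it takes over 32 s, if anything falls off the work surface, if the arm or the gripper's body presses on something with over 40 N, if the wrist force passes 120 N, or if a joint passes its speed limit or range.

## Working session

There is one attempt and no reset: what is moved stays moved. The work goes in short steps, Python scripts to look and compute and a tool call to move; the robot and the scene stay as the last step left them, time stands still between calls to the robot, and variables do not carry over. Pictures are saved under pics/ and viewed, about 8 in all and at most 12, crops included, and the job is handed in when it is done.

Besides the shell and the picture viewer there is one more tool, called after ">>>" as name(argument=value, ...) on one line, values as JSON. carry_out: Moves the arm, as the interface text tells. Its arguments: {"type":"object","properties":{"offset":{"type":"array"},"delta_rot":{"type":"array"},"fingers":{"type":"number"},"newtons":{"type":"number"}},"required":["offset","delta_rot"]}

```bash
mkdir -p pics; python3 - <<'E'
from workcell import *
import numpy as np, cv2
s=read_state(); print({k:np.round(v,3) for k,v in s.items()})
for n in ("top","scene"):
    p,d=read_camera(n); np.savez(f"{n}0.npz",p=p,d=d); cv2.imwrite(f"pics/{n}0.png",p[:,:,::-1])
    c=get_calibration(n); print(n,c, -c["R"].T@c["t"])
E
```

```text
{'time': np.float64(0.0), 'q': array([ 1.185,  0.265,  1.605, -0.   ,  1.274, -0.037]), 'joint_vel': array([ 0.001, -0.001,  0.001, -0.001,  0.001, -0.001]), 'joint_torque': array([-2.0000e-03, -5.1511e+01, -3.6732e+01, -0.0000e+00,  1.3000e-02,
       -0.0000e+00]), 'tool_pos': array([0.23 , 0.634, 0.2  ]), 'tcp_rot': array([-0.95 ,  1.356,  0.948]), 'wrist_force': array([-0.698, -0.077, -0.548]), 'torque': array([ 0.034, -0.009, -0.004]), 'width': np.float64(0.997)}
top {'fx': 468.96002392891916, 'fy': 468.96002392891916, 'cx': 321.69508493675835, 'cy': 244.4685389727553, 'R': array([[-0.01287079, -0.99989784, -0.00621732],
       [-0.98959236,  0.01362888, -0.14325229],
       [ 0.14332239,  0.00430884, -0.98966667]]), 't': array([-0.00463109,  0.540863  ,  0.90880496])} [ 0.40492219 -0.01591787  0.97686505]
scene {'fx': 449.47135997100605, 'fy': 449.47135997100605, 'cx': 320.59975754295607, 'cy': 235.0476042633342, 'R': array([[ 0.51142548, -0.85918354,  0.01573624],
       [-0.50706498, -0.31651156, -0.80168918],
       [ 0.69377885,  0.40202498, -0.59753396]]), 't': array([-0.27652407,  0.32426067,  0.58063664])} [-0.09699073 -0.36838311  0.61125782]
```

View pics/top0.png

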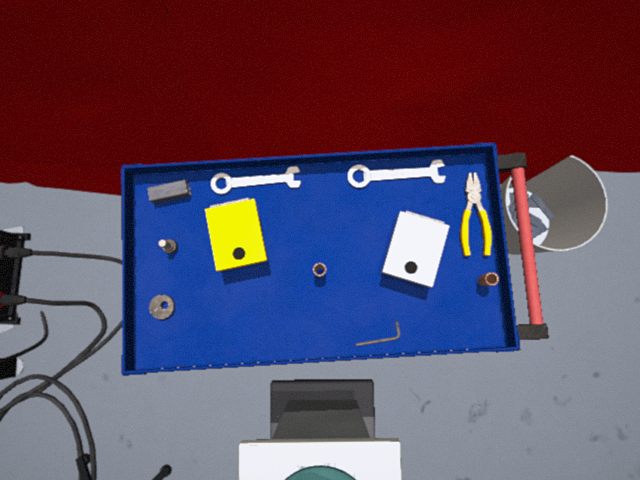

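View pics/scene0.png

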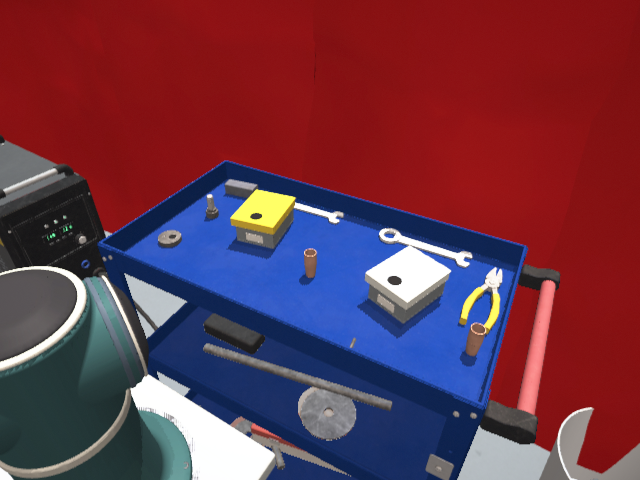

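The top view shows the yellow lid at about (236,235) with its dot at (238,254). The white box's dot is at (411,267), the nozzles at (319,270) and (488,279), and the bolt at (168,246). The scene view agrees, and the arm is out of the top view to the left.

```bash
cat >h.py <<'E'
import numpy as np, cv2
from workcell import *
from scipy.spatial.transform import Rotation as Ro
def ray(n,u,v,z):
    c=get_calibration(n); C=-c["R"].T@c["t"]
    r=c["R"].T@np.array([(u-c["cx"])/c["fx"],(v-c["cy"])/c["fy"],1]); return C+r*(z-C[2])/r[2]
def yellow(n,p):
    h=cv2.cvtColor(p,cv2.COLOR_RGB2HSV); m=cv2.inRange(h,(24,150,100),(34,255,255))
    cs,_=cv2.findContours(m,cv2.RETR_EXTERNAL,cv2.CHAIN_APPROX_NONE); c=max(cs,key=cv2.contourArea)
    f=np.zeros_like(m); cv2.drawContours(f,[c],-1,255,-1); f=cv2.erode(f,np.ones((5,5)))
    dk=((p.max(2)<90)&(f>0)).astype(np.uint8)
    k,l,st,ce=cv2.connectedComponentsWithStats(dk); i=1+np.argmax(st[1:,4]) 
    return c,ce[i],st[i]
E
python3 - <<'E'
from h import *
for n in("top","scene"):
    p=np.load(n+"0.npz")["p"]; c,d,st=yellow(n,p)
    b=cv2.minAreaRect(c); print(n,"dot px",d.round(1),st,"world",ray(n,*d,.069).round(4))
    if n=="top": print("corners",np.array([ray(n,*q,.067)[:2] for q in cv2.boxPoints(b)]).round(3))
for nm,u,v,z in(("mid",319,269,.058),("side",485,279,.058),("bolt",164,243,.056)): print(nm,ray("top",u,v,z).round(3))
s=read_state(); R=Ro.from_rotvec(s["tcp_rot"]).as_matrix(); print(R.round(3))
dp=np.load("top0.npz")["d"]; print(dp[254,238],dp[235,236])
E
```

```text
top dot px [238.6 253.1] [233 248  12  11  99] world [0.5217 0.1505 0.069 ]
corners [[0.612 0.221]
 [0.631 0.121]
 [0.506 0.095]
 [0.488 0.194]]
scene dot px [255.9 215.8] [251 213  11   6  48] world [0.5187 0.1488 0.069 ]
mid [ 0.489 -0.006  0.058]
side [ 0.465 -0.33   0.058]
bolt [0.546 0.302 0.056]
[[-0.001 -0.94   0.342]
 [-0.002  0.342  0.94 ]
 [-1.     0.    -0.002]]
0.91699266 0.91870147
```

>>> carry_out(offset=[[0, -2.9, -2.4], [0, -2.9, -2.4], [0, -2.9, -2.4], [0, -2.9, -2.4], [0, -2.9, -2.4]], delta_rot=[[0, 0, 0], [0, 0, 0], [0, 0, 0], [0, 0, 0], [0, 0, 0]], fingers=-1, newtons=20)

```text
time: 0.52
tool_pos: [0.3261, 0.4702, 0.2002]
tcp_rot: [-0.95, 1.355, 0.949]
wrist_force: [1.2, 0.1, 0.2]
width: 0.296
```

>>> carry_out(offset=[[0, -2.9, -2.4], [0, -2.9, -2.4], [0, -2.9, -2.4], [0, -2.9, -2.4], [0, -2.9, -2.4]], delta_rot=[[0, 0, 0], [0, 0, 0], [0, 0, 0], [0, 0, 0], [0, 0, 0]])

```text
time: 0.93
tool_pos: [0.4214, 0.3078, 0.2005]
tcp_rot: [-0.949, 1.355, 0.949]
wrist_force: [-0.5, 0.8, 0.1]
width: -0.001
```

>>> carry_out(offset=[[0.5, -3.1, -2.4], [1, -3.1, -2.4], [1.5, -3.1, -2.4], [1.5, -3.1, -2.4], [1.5, -1.2, -0.9]], delta_rot=[[0, 0, 0], [0, 0, 0], [0, 0, 0], [0, 0, 0], [0, 0, 0]])

```text
time: 1.35
tool_pos: [0.5148, 0.161, 0.1406]
tcp_rot: [-0.948, 1.355, 0.945]
wrist_force: [-0.1, 0.2, 0.4]
width: -0.001
```

>>> carry_out(offset=[[0.5, 0, 0], [0, 0, 0], [0, 0, 0], [0, 0, 0], [0, 0, 0]], delta_rot=[[0, 0, 0], [0, 0, 0], [0, 0, 0], [0, 0, 0], [0, 0, 0]])

```text
time: 1.77
tool_pos: [0.513, 0.1664, 0.1372]
tcp_rot: [-0.95, 1.352, 0.949]
wrist_force: [-0.5, 0.2, 0.6]
width: -0.001
```

```bash
python3 - <<'E'
from h import *
p,_=read_camera("scene"); s=read_state()
c,d,st=yellow("scene",p); print("dot",d,st,ray("scene",*d,.069).round(4))
e=np.array([.520,.1495,.075])-s["tool_pos"]; R=Ro.from_rotvec(s["tcp_rot"]).as_matrix()
print(s["time"],s["tool_pos"].round(4),"tool cm",(R.T@e*100).round(2),s["wrist_force"].round(2),s["width"])
cv2.imwrite("pics/s1.png",cv2.resize(p[120:300,150:390,::-1],None,fx=3,fy=3))
E
```

```text
dot [255.80851064 215.74468085] [251 213  11   6  47] [0.5186 0.149  0.069 ]
1.8167 [0.513  0.1664 0.1372] tool cm [ 6.22 -1.22 -1.35] [ 0.18 -0.24 -0.15] 0.0036707529296608294
```

View pics/s1.png

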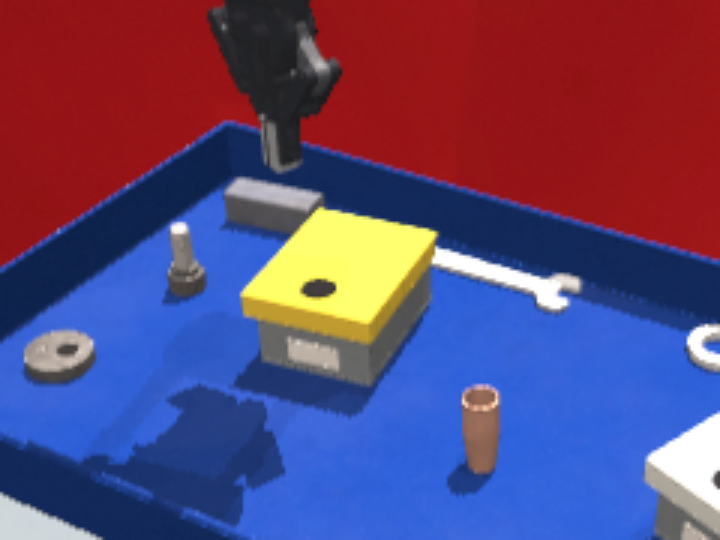

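The crop shows the shut fingers above the yellow lid, which is latched. The dot is at crop (318,288), and its world position still agrees. I'll correct sideways and come down close above it.

>>> carry_out(offset=[[1.5, -0.7, -0.8], [1.5, -0.5, -0.5], [1.2, 0, 0], [0.8, 0, 0], [0, 0, 0]], delta_rot=[[0, 0, 0], [0, 0, 0], [0, 0, 0], [0, 0, 0], [0, 0, 0]])

```text
time: 2.23
tool_pos: [0.5178, 0.149, 0.0841]
tcp_rot: [-0.948, 1.357, 0.951]
wrist_force: [-0.3, -0.4, 0.0]
width: -0.004
```

>>> carry_out(offset=[[0, 0, 0], [0, 0, 0], [0, 0, 0], [0, 0, 0], [0, 0, 0]], delta_rot=[[0, 0, 0], [0, 0, 0], [0, 0, 0], [0, 0, 0], [0, 0, 0]])

```text
time: 2.65
tool_pos: [0.5202, 0.1489, 0.0868]
tcp_rot: [-0.949, 1.353, 0.948]
wrist_force: [-0.0, 0.1, -0.1]
width: -0.0
```

```bash
python3 - <<'E'
from h import *
p,_=read_camera("scene"); s=read_state()
e=np.array([.520,.1495,.069])-s["tool_pos"]; R=Ro.from_rotvec(s["tcp_rot"]).as_matrix()
print(s["time"],s["tool_pos"].round(4),"tool cm",(R.T@e*100).round(2),s["wrist_force"].round(2))
cv2.imwrite("pics/s2.png",cv2.resize(p[150:270,190:330,::-1],None,fx=5,fy=5,interpolation=cv2.INTER_CUBIC))
E
```

```text
2.7 [0.5201 0.1489 0.0867] tool cm [1.77 0.03 0.06] [-0.88 -0.31  0.16]
```

View pics/s2.png

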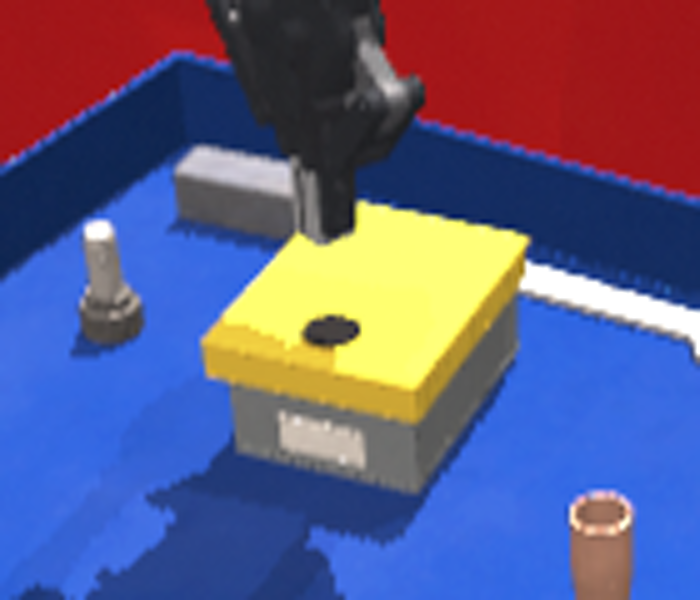

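The fingertip is at about full-image pixel (255,198) and the dot at (256,216). That gap looks larger than 18 mm, so I'll check the projection before pressing.

```bash
python3 - <<'E'
from h import *
for n in("scene","top"):
    p,d=read_camera(n); c=get_calibration(n); s=read_state()
    for X in(s["tool_pos"],[.52,.1495,.069]):
        x=c["R"]@np.array(X)+c["t"]; print(n,(c["fx"]*x[0]/x[2]+c["cx"]).round(1),(c["fy"]*x[1]/x[2]+c["cy"]).round(1),x[2].round(3))
    if n=="scene":
        for v in range(186,222,2):
            print(v,[(round(float(d[v,u]),3),tuple(p[v,u])) [0] for u in (250,253,256,259)], p[v,254])
        for u,v in((254,194),(255,196),(256,216),(262,206)):
            z=d[v,u]; print(u,v,(c["R"].T@(np.array([(u-c["cx"])/c["fx"]*z,(v-c["cy"])/c["fy"]*z,z])-c["t"])).round(3))
    else:
        y,dd,st=yellow(n,p); print(dd,st); cv2.imwrite("pics/t2.png",cv2.resize(p[170:300,140:300,::-1],None,fx=4,fy=4,interpolation=cv2.INTER_CUBIC))
E
```

```text
scene 255.7 208.6 0.949
scene 256.0 215.4 0.96
186 [0.905, 0.9, 0.898, 0.907] [42 42 45]
188 [0.91, 0.907, 0.902, 0.908] [47 46 49]
190 [0.91, 0.909, 0.904, 0.912] [46 47 49]
192 [0.912, 0.912, 0.906, 0.912] [52 52 55]
194 [0.917, 0.913, 0.911, 0.915] [57 56 59]
196 [0.92, 0.92, 0.913, 0.921] [67 67 68]
198 [1.025, 0.919, 0.922, 1.02] [129 127 126]
200 [1.015, 1.016, 1.013, 1.013] [255 255 117]
202 [1.009, 1.008, 1.01, 1.01] [255 255 120]
204 [1.003, 1.002, 0.999, 1.002] [255 255 119]
206 [0.994, 0.992, 0.993, 0.992] [255 255 111]
208 [0.987, 0.986, 0.987, 0.988] [255 255 111]
210 [0.982, 0.982, 0.986, 0.979] [255 255 111]
212 [0.973, 0.973, 0.973, 0.976] [255 253 100]
214 [0.97, 0.97, 0.966, 0.967] [70 66 66]
216 [0.96, 0.96, 0.962, 0.958] [74 67 65]
218 [0.956, 0.956, 0.958, 0.955] [43 40 40]
220 [0.949, 0.952, 0.953, 0.95] [226 186  59]
254 194 [0.51  0.142 0.13 ]
255 196 [0.509 0.138 0.127]
256 216 [0.52  0.15  0.067]
262 206 [0.56  0.163 0.066]
top 237.9 252.9 0.898
top 239.1 253.9 0.916Traceback (most recent call last):
  File "<stdin>", line 12, in <module>
  File "h.py", line 12, in yellow
    k,l,st,ce=cv2.connectedComponentsWithStats(dk); i=1+np.argmax(st[1:,4])
                                                        ~~~~~~~~~^^^^^^^^^^
    return _wrapfunc(a, 'argmax', axis=axis, out=out, **kwds)
    return bound(*args, **kwds)
ValueError: attempt to get argmax of an empty sequence
```

The arm's reported TCP is 87 mm up, but in the depth image the visible fingertips are at about 120 mm; sideways they agree. I'll come down in small steps and watch the wrist force, so contact is detected whichever height is right.

>>> carry_out(offset=[[0.4, 0, 0], [0.4, 0, 0], [0.4, 0, 0], [0.1, 0, 0], [0, 0, 0]], delta_rot=[[0, 0, 0], [0, 0, 0], [0, 0, 0], [0, 0, 0], [0, 0, 0]])

```text
time: 3.22
tool_pos: [0.5189, 0.1485, 0.0722]
tcp_rot: [-0.948, 1.356, 0.949]
wrist_force: [0.5, -0.6, -0.0]
width: -0.002
```

>>> carry_out(offset=[[0.1, 0, 0], [0.1, 0, 0], [0.1, 0, 0], [0, 0, 0], [0, 0, 0]], delta_rot=[[0, 0, 0], [0, 0, 0], [0, 0, 0], [0, 0, 0], [0, 0, 0]])

```text
time: 3.63
tool_pos: [0.5197, 0.1487, 0.0701]
tcp_rot: [-0.949, 1.354, 0.949]
wrist_force: [0.4, 0.4, -0.2]
width: 0.003
```

```bash
python3 - <<'E'
from h import *
p,d=read_camera("scene"); c=get_calibration("scene"); s=read_state()
print(s["time"],s["tool_pos"].round(4),s["wrist_force"].round(2),s["q"].round(3))
x=c["R"]@s["tool_pos"]+c["t"]; print(c["fx"]*x[0]/x[2]+c["cx"],c["fy"]*x[1]/x[2]+c["cy"])
cv2.imwrite("pics/s3.png",cv2.resize(p[150:270,190:330,::-1],None,fx=5,fy=5,interpolation=cv2.INTER_CUBIC))
E
```

```text
3.6833 [0.5197 0.1487 0.0702] [ 1.28  0.65 -1.32] [ 0.233  0.131  2.019  0.     0.991 -0.989]
256.209692692641 215.0749438067895
```

View pics/s3.png

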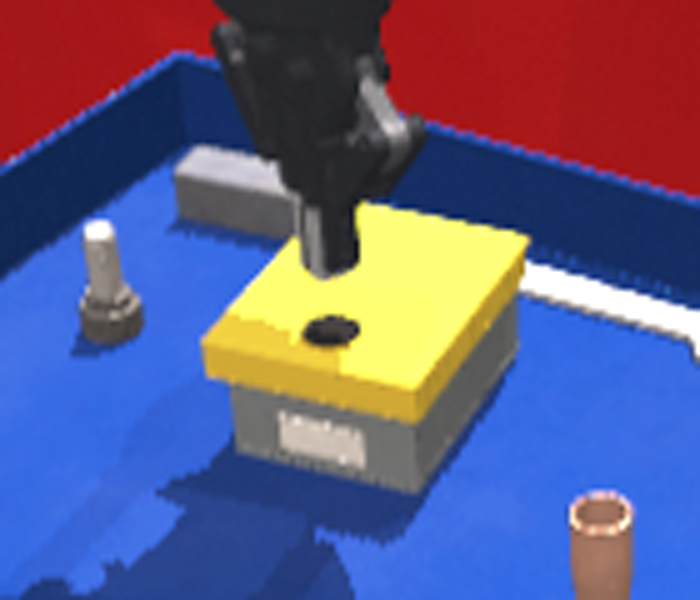

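The tip's lower end is at crop (328,278), which is full-image (255.6,205.6). The dot is at (256,216), so the tip is still well clear of the lid although the reported z is 70 mm. I'll measure the tip in 3D.

```bash
python3 - <<'E'
from h import *
for n in("scene","top"):
    p,d=read_camera(n); c=get_calibration(n); s=read_state()
    v,u=np.nonzero(d>0); z=d[v,u]
    X=(np.c_[(u-c["cx"])/c["fx"]*z,(v-c["cy"])/c["fy"]*z,z]-c["t"])@c["R"]
    m=(abs(X[:,0]-.52)<.06)&(abs(X[:,1]-.149)<.05)&(X[:,2]>.08)
    Y=X[m]; print(n,len(Y))
    for a in np.arange(.08,.17,.01):
        q=Y[(Y[:,2]>=a)&(Y[:,2]<a+.01)]
        if len(q)>2: print(round(a,2),len(q),np.percentile(q,[5,50,95],axis=0)[:,:2].round(3).tolist())
print(s["time"],s["tool_pos"])
cv2.imwrite("pics/t3.png",cv2.resize(p[170:300,140:300,::-1],None,fx=4,fy=4,interpolation=cv2.INTER_CUBIC))
E
```

```text
scene 7841
0.1 35 [[0.507, 0.134], [0.51, 0.143], [0.52, 0.153]]
0.11 50 [[0.506, 0.132], [0.51, 0.138], [0.519, 0.155]]
0.12 57 [[0.506, 0.132], [0.509, 0.138], [0.52, 0.153]]
0.13 31 [[0.505, 0.133], [0.51, 0.144], [0.519, 0.161]]
0.14 74 [[0.498, 0.116], [0.509, 0.143], [0.525, 0.174]]
0.15 95 [[0.495, 0.112], [0.509, 0.138], [0.52, 0.182]]
0.16 117 [[0.493, 0.103], [0.506, 0.136], [0.522, 0.19]]
top 7831
0.15 7 [[0.499, 0.121], [0.5, 0.129], [0.504, 0.132]]
0.16 11 [[0.496, 0.113], [0.501, 0.123], [0.503, 0.129]]
3.7833 [0.51976323 0.1487367  0.0702223 ]
```

View pics/t3.png

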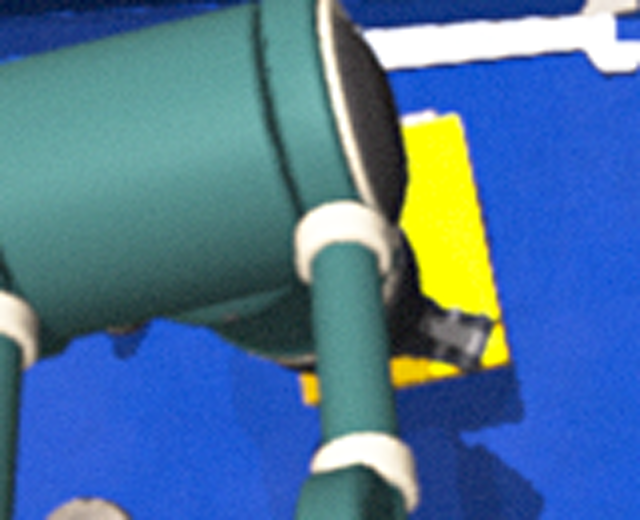

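In the top view the arm covers the dot. Depth points put the finger centre over the dot, near (0.52, 0.149), with the tip at about z 0.10. That leaves about 33 mm to go, so I'll descend in stages and watch the force.

>>> carry_out(offset=[[0.3, 0, 0], [0.3, 0, 0], [0.2, 0, 0], [0, 0, 0], [0, 0, 0]], delta_rot=[[0, 0, 0], [0, 0, 0], [0, 0, 0], [0, 0, 0], [0, 0, 0]])

```text
time: 4.2
tool_pos: [0.5193, 0.1486, 0.0617]
tcp_rot: [-0.948, 1.355, 0.949]
wrist_force: [0.1, 0.3, 0.5]
width: 0.002
```

No force at 62 mm, so the visual height is the right one.

>>> carry_out(offset=[[0.3, 0, 0], [0.3, 0, 0], [0.3, 0, 0], [0.1, 0, 0], [0, 0, 0]], delta_rot=[[0, 0, 0], [0, 0, 0], [0, 0, 0], [0, 0, 0], [0, 0, 0]])

```text
time: 4.62
tool_pos: [0.5192, 0.1486, 0.0515]
tcp_rot: [-0.948, 1.355, 0.949]
wrist_force: [0.4, 0.5, 0.5]
width: 0.003
```

>>> carry_out(offset=[[0.2, 0, 0], [0.2, 0, 0], [0.1, 0, 0], [0, 0, 0], [0, 0, 0]], delta_rot=[[0, 0, 0], [0, 0, 0], [0, 0, 0], [0, 0, 0], [0, 0, 0]])

```text
time: 5.03
tool_pos: [0.5196, 0.1487, 0.047]
tcp_rot: [-0.949, 1.354, 0.949]
wrist_force: [0.1, -0.5, -0.1]
width: -0.004
```

```bash
python3 - <<'E'
from h import *
n="scene"; p,d=read_camera(n); c=get_calibration(n); s=read_state()
v,u=np.nonzero(d>0); z=d[v,u]
X=(np.c_[(u-c["cx"])/c["fx"]*z,(v-c["cy"])/c["fy"]*z,z]-c["t"])@c["R"]
m=(abs(X[:,0]-.512)<.015)&(abs(X[:,1]-.143)<.015)&(X[:,2]>.073)
print("tip z",np.sort(X[m][:,2])[:8].round(4)); print(s["time"],s["tool_pos"].round(4),s["wrist_force"].round(2))
cv2.imwrite("pics/s4.png",cv2.resize(p[150:270,190:330,::-1],None,fx=5,fy=5,interpolation=cv2.INTER_CUBIC))
E
```

```text
tip z [0.0751 0.0762 0.0769 0.0771 0.0773 0.0777 0.0779 0.0784]
5.0833 [0.5197 0.1487 0.0471] [ 0.61 -0.28  0.27]
```

View pics/s4.png

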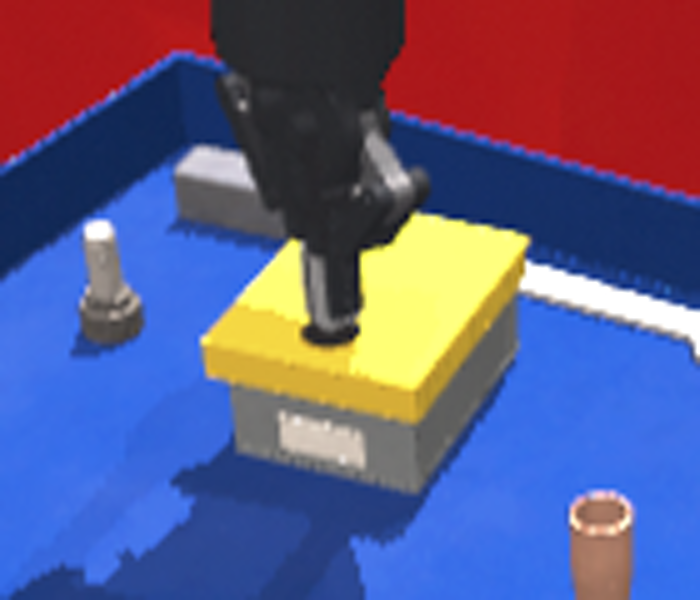

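The fingertip (crop 332,335) is over the dot, about 9 mm above it. From here I'll use finer steps.

>>> carry_out(offset=[[0.1, 0, 0], [0.1, 0, 0], [0.1, 0, 0], [0.1, 0, 0], [0.1, 0, 0]], delta_rot=[[0, 0, 0], [0, 0, 0], [0, 0, 0], [0, 0, 0], [0, 0, 0]])

```text
time: 5.5
tool_pos: [0.5196, 0.1487, 0.042]
tcp_rot: [-0.949, 1.354, 0.949]
wrist_force: [-0.1, -0.3, -0.6]
width: -0.003
```

>>> carry_out(offset=[[0.1, 0, 0], [0.1, 0, 0], [0.1, 0, 0], [0, 0, 0], [0, 0, 0]], delta_rot=[[0, 0, 0], [0, 0, 0], [0, 0, 0], [0, 0, 0], [0, 0, 0]])

```text
time: 5.92
tool_pos: [0.5196, 0.1487, 0.0392]
tcp_rot: [-0.949, 1.354, 0.949]
wrist_force: [-1.0, -0.6, 1.5]
width: 0.001
```

>>> carry_out(offset=[[0.1, 0, 0], [0.1, 0, 0], [0.1, 0, 0], [0, 0, 0], [0, 0, 0]], delta_rot=[[0, 0, 0], [0, 0, 0], [0, 0, 0], [0, 0, 0], [0, 0, 0]])

```text
time: 6.33
tool_pos: [0.5195, 0.1487, 0.0359]
tcp_rot: [-0.948, 1.355, 0.949]
wrist_force: [-1.1, -0.2, 1.9]
width: -0.001
```

>>> carry_out(offset=[[0.1, 0, 0], [0.1, 0, 0], [0, 0, 0], [0, 0, 0], [0, 0, 0]], delta_rot=[[0, 0, 0], [0, 0, 0], [0, 0, 0], [0, 0, 0], [0, 0, 0]])

```text
time: 6.75
tool_pos: [0.5195, 0.1487, 0.034]
tcp_rot: [-0.949, 1.355, 0.949]
wrist_force: [-2.7, 0.2, 3.4]
width: 0.004
```

>>> carry_out(offset=[[0.1, 0, 0], [0.1, 0, 0], [0, 0, 0], [0, 0, 0], [0, 0, 0]], delta_rot=[[0, 0, 0], [0, 0, 0], [0, 0, 0], [0, 0, 0], [0, 0, 0]])

```text
time: 7.17
tool_pos: [0.5197, 0.1487, 0.0326]
tcp_rot: [-0.949, 1.354, 0.949]
wrist_force: [-3.1, -0.8, 6.2]
width: -0.003
```

>>> carry_out(offset=[[0.1, 0, 0], [0, 0, 0], [0, 0, 0], [0, 0, 0], [0, 0, 0]], delta_rot=[[0, 0, 0], [0, 0, 0], [0, 0, 0], [0, 0, 0], [0, 0, 0]])

```text
time: 7.58
tool_pos: [0.5197, 0.1487, 0.0322]
tcp_rot: [-0.949, 1.354, 0.949]
wrist_force: [-5.1, -0.6, 10.7]
width: 0.001
```

The lid is at the stop: the last 1 mm of command moved only 0.4 mm and added 4.5 N. Now I'll draw off quickly, upward and towards the free edge.

>>> carry_out(offset=[[-3.0, 0.3, -0.2], [-3.0, 1.7, -1.1], [-2.8, 2.1, -1.3], [-2.8, 2.1, -1.3], [-2.8, 2.1, -1.3]], delta_rot=[[0, 0, 0], [0, 0, 0], [0, 0, 0], [0, 0, 0], [0, 0, 0]])

```text
time: 8.0
tool_pos: [0.4231, 0.128, 0.1759]
tcp_rot: [-0.949, 1.354, 0.948]
wrist_force: [0.3, 0.5, -0.3]
width: 0.005
```

>>> carry_out(offset=[[-3, 0, 0], [-2, 0, 0], [0, 0, 0], [0, 0, 0], [0, 0, 0]], delta_rot=[[0, 0, 0], [0, 0, 0], [0, 0, 0], [0, 0, 0], [0, 0, 0]])

```text
time: 8.42
tool_pos: [0.4236, 0.1281, 0.224]
tcp_rot: [-0.948, 1.355, 0.949]
wrist_force: [-0.4, -0.0, -0.7]
width: 0.001
```

>>> carry_out(offset=[[0, 0, 0], [0, 0, 0], [0, 0, 0], [0, 0, 0], [0, 0, 0]], delta_rot=[[0, 0, 0], [0, 0, 0], [0, 0, 0], [0, 0, 0], [0, 0, 0]])

```text
time: 8.83
tool_pos: [0.4237, 0.1281, 0.2245]
tcp_rot: [-0.948, 1.355, 0.949]
wrist_force: [-0.0, -0.1, -1.8]
width: -0.0
```

```bash
python3 - <<'E'
from h import *
p,d=read_camera("scene"); s=read_state()
print(s["time"],s["tool_pos"].round(4),s["wrist_force"].round(2))
cv2.imwrite("pics/s5.png",p[:,:,::-1])
E
```

```text
8.8833 [0.4237 0.1282 0.2247] [0.22 0.25 0.25]
```

View pics/s5.png

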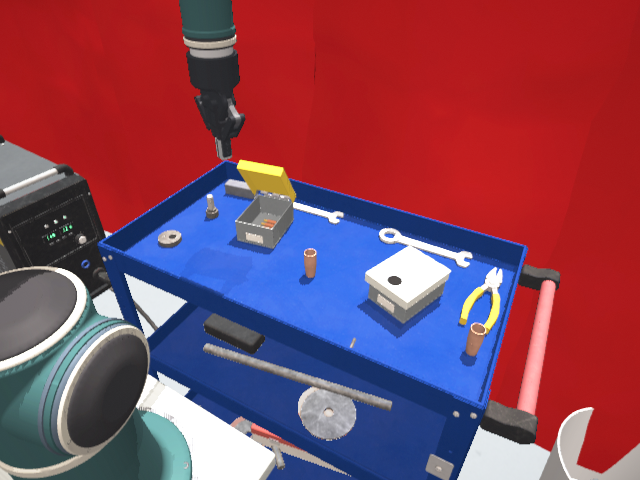

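The yellow lid is swinging open at about (265,178) with the hand well clear. The white lid is shut, and the nozzles and bolt are standing. I'll let time pass.

>>> carry_out(offset=[[0, 0, 0], [0, 0, 0], [0, 0, 0], [0, 0, 0], [0, 0, 0]], delta_rot=[[0, 0, 0], [0, 0, 0], [0, 0, 0], [0, 0, 0], [0, 0, 0]])

```text
time: 9.3
tool_pos: [0.4239, 0.1282, 0.2252]
tcp_rot: [-0.949, 1.354, 0.948]
wrist_force: [0.3, 0.2, -0.2]
width: 0.001
```

>>> carry_out(offset=[[0, 0, 0], [0, 0, 0], [0, 0, 0], [0, 0, 0], [0, 0, 0]], delta_rot=[[0, 0, 0], [0, 0, 0], [0, 0, 0], [0, 0, 0], [0, 0, 0]])

```text
time: 9.72
tool_pos: [0.4239, 0.1282, 0.2251]
tcp_rot: [-0.949, 1.354, 0.949]
wrist_force: [-0.0, -0.4, -0.5]
width: -0.003
```

>>> carry_out(offset=[[0, 0, 0], [0, 0, 0], [0, 0, 0], [0, 0, 0], [0, 0, 0]], delta_rot=[[0, 0, 0], [0, 0, 0], [0, 0, 0], [0, 0, 0], [0, 0, 0]])

```text
time: 10.13
tool_pos: [0.4239, 0.1282, 0.2251]
tcp_rot: [-0.949, 1.354, 0.949]
wrist_force: [-0.2, 0.2, -0.7]
width: 0.001
```

>>> carry_out(offset=[[0, 0, 0], [0, 0, 0], [0, 0, 0], [0, 0, 0], [0, 0, 0]], delta_rot=[[0, 0, 0], [0, 0, 0], [0, 0, 0], [0, 0, 0], [0, 0, 0]])

```text
time: 10.55
tool_pos: [0.4239, 0.1282, 0.2251]
tcp_rot: [-0.949, 1.354, 0.949]
wrist_force: [0.1, 0.2, 0.1]
width: 0.002
```

>>> carry_out(offset=[[0, 0, 0], [0, 0, 0], [0, 0, 0], [0, 0, 0], [0, 0, 0]], delta_rot=[[0, 0, 0], [0, 0, 0], [0, 0, 0], [0, 0, 0], [0, 0, 0]])

```text
time: 10.97
tool_pos: [0.4239, 0.1282, 0.2251]
tcp_rot: [-0.949, 1.354, 0.949]
wrist_force: [0.3, -0.3, 0.3]
width: 0.001
```

>>> carry_out(offset=[[0, 0, 0], [0, 0, 0], [0, 0, 0], [0, 0, 0], [0, 0, 0]], delta_rot=[[0, 0, 0], [0, 0, 0], [0, 0, 0], [0, 0, 0], [0, 0, 0]])

```text
time: 11.38
tool_pos: [0.4239, 0.1282, 0.2251]
tcp_rot: [-0.949, 1.354, 0.949]
wrist_force: [-0.0, -0.7, -0.3]
width: -0.0
```

```bash
python3 - <<'E'
from h import *
c=get_calibration("scene"); p0=np.load("scene0.npz")["p"]
for i in range(2):
    p,d=read_camera("scene"); s=read_state()
    h=cv2.cvtColor(p,cv2.COLOR_RGB2HSV); m=cv2.inRange(h,(22,150,80),(34,255,255))
    m[:, :225]=0; m[:,310:]=0; m[210:]=0; m=cv2.erode(m,np.ones((3,3)))
    v,u=np.nonzero((m>0)&(d>0)); z=d[v,u]
    X=(np.c_[(u-c["cx"])/c["fx"]*z,(v-c["cy"])/c["fy"]*z,z]-c["t"])@c["R"]
    _,S,V=np.linalg.svd(X-X.mean(0),full_matrices=False); n=V[2]
    print(s["time"],len(X),"tilt rad",np.arccos(abs(n[2])).round(3),"zmax",X[:,2].max().round(3),"wrist",s["wrist_force"].round(1))
df=cv2.absdiff(p,p0).max(2)
for nm,(a,b,e,f) in dict(mid=(300,245,320,280),side=(462,320,488,358),bolt=(203,192,220,222),white=(362,245,450,320),ybase=(236,222,265,245)).items(): print(nm,"changed px",(df[b:f,a:e]>40).sum())
cv2.imwrite("pics/s6.png",cv2.resize(p[120:300,150:390,::-1],None,fx=3,fy=3))
E
```

```text
11.4333 1242 tilt rad 1.222 zmax 0.176 wrist [0.4 0.6 0.1]
11.4833 1251 tilt rad 1.221 zmax 0.177 wrist [ 0.2  0.6 -0.1]
mid changed px 103
side changed px 201
bolt changed px 101
white changed px 961
ybase changed px 387
```

View pics/s6.png

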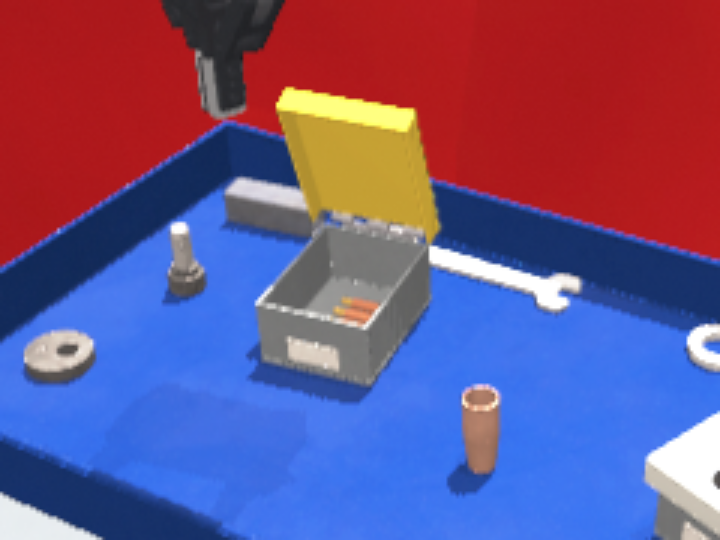

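The lid stands wide open at about 1.22 rad and still, and the box, bolt and nozzle look as they did before. I never went near the white box, so the changed pixels there may be an image-wide shift. I'll check that, then hand in.

```bash
python3 - <<'E'
from h import *
p0=np.load("scene0.npz")["p"]; p,_=read_camera("scene")
g0,g=[cv2.cvtColor(x,cv2.COLOR_RGB2GRAY).astype(np.float32) for x in(p0,p)]
for nm,(a,b,e,f) in dict(mid=(290,240,330,285),side=(455,315,495,360),bolt=(195,187,225,227),white=(355,240,455,325),static_wrench=(375,225,475,270),tray_edge=(430,330,520,440)).items():
    print(nm,np.round(cv2.phaseCorrelate(g0[b:f,a:e].copy(),g[b:f,a:e].copy()),2), "mean diff",np.abs(g-g0)[b:f,a:e].mean().round(1))
s=read_state(); print(s["time"],s["wrist_force"].round(1))
finish_job()
E
```

```text
Traceback (most recent call last):
ValueError: setting an array element with a sequence. The requested array has an inhomogeneous shape after 1 dimensions. The detected shape was (2,) + inhomogeneous part.
```

```bash
python3 - <<'E'
from h import *
p0=np.load("scene0.npz")["p"]; p,_=read_camera("scene")
g0,g=[cv2.cvtColor(x,cv2.COLOR_RGB2GRAY).astype(np.float32) for x in(p0,p)]
for nm,(a,b,e,f) in dict(mid=(290,240,330,285),side=(455,315,495,360),bolt=(195,187,225,227),white=(355,240,455,325),static_wrench=(375,225,475,270),tray_edge=(430,330,520,440)).items():
    print(nm,np.round(cv2.phaseCorrelate(g0[b:f,a:e].copy(),g[b:f,a:e].copy())[0],2), "mean diff",np.abs(g-g0)[b:f,a:e].mean().round(1))
s=read_state(); print(s["time"],s["wrist_force"].round(1))
finish_job()
E
```

```text
mid [-0.33  0.59] mean diff 25.0
side [0.05 0.62] mean diff 24.6
bolt [-0.03 -0.01] mean diff 23.3
white [ 0. -0.] mean diff 18.1
static_wrench [0.01 0.41] mean diff 13.5
tray_edge [-0.02  0.03] mean diff 20.2
11.5833 [ 0.5  0.6 -0.5]
the job is handed in; nothing more can be done
```

The yellow box is open and I've handed the job in, at about 11.6 s of the 32 s allowed. I pressed once on the black dot with shut fingertips, down to the stop, at about 11 N on the wrist sensor. I then drew off quickly, up and towards the free edge, and the lid sprang open untouched.

**Last checks**
- **Yellow lid:** it stood at about 1.22 rad in two depth readings 0.05 s apart, after more than 2.5 s of waiting. The wrist force was at noise level and the hand was well clear.
- **Bystanders:** image shifts since the start were 0.7 pixel or less for the white box, both nozzles and the bolt. An untouched wrench shifted by 0.4 pixel, so I take these as unmoved.
- **Yellow box:** I compared its place only by eye in the pictures, and it looked the same as before.

**What disagreed**
- **TCP height:** the fingertips seen in the camera were about 33 mm higher than the reported TCP. Contact came at a reported z of about 0.039 instead of 0.069, so I descended by camera and force.
- **Changed-pixel check:** this simple check flagged changes everywhere, the untouched tray edge included. The whole picture's brightness seems to have changed, but I didn't look into why.

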